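# Load a lens housing under the spring flap of the bonding nest

## Task

A lens housing lies flat on the near end of the bonding nest. With one fingertip press the long thumb bar down so that the spring flap is held open, and while you keep it open push the housing with the other fingertip along the plate, under the flap, until it is fully home against the end stop; then let go so that the flap closes on the housing. Only press and push, do not pinch or lift the housing, do not let the flap touch it before it is home, and leave the other things on the desk where they are.

Things in the scene. Friction and masses are not known exactly. Their poses are not given: they have to be found in the camera images.
- nest: Bonding nest: fixed aluminium plate, 6 mm thick, x -165..85, y -52..53 mm. Origin on the desk under it; its x is the pushing direction, y to the left, z up. Channel centred on y 0, 65 mm wide between steel rails (8 mm thick, tops z 20) at x -18..62, mouths flared out to x -43. Hinge shaft along x at y 47, z 32, full length, in three blocks at x -161, -2, 66 (tops z 41).
- flap (a joint): Angle of the spring flap (rad). 0: shut on the empty nest, its foot hangs to 16 mm above the desk and bars the way; 0.20: lying on a housing; from 0.25 a housing passes under it with 2 mm to spare; 0.45: end of travel. At 0.35 a push of 6 to 7 N straight down on the middle of the thumb bar holds it.
- thumb_bar (a point): Middle of the top of the thumb bar, the long rubber-topped strip left of the shaft that moves with the flap; at nest x -85, y 75 mm. Bar: nest x -158..-10, y 59..91 mm; a fingertip may press and slide anywhere along it. Height of this point over the desk: 26 mm at flap angle 0, 20 mm at 0.20, 16 mm at 0.35, 13 mm at 0.45.
- flap_edge (a point): Near edge of the flap, middle of its width (moves with it). The flap is a steel plate over the channel at nest x 24..58, from the shaft to y -19 mm, with a foot under it at x 42..56 that rests on the housing; nothing of it hangs over the channel nearer than x 24.
- housing_mid (a point): Centre (half-way up) of the housing to load: black block with a round hole, 80 mm along the push, 62 wide, 20 high, 72 g, lying on the plate (centre 16 mm above the desk). Its -y axis points in the push direction. Rear face plain, 40 mm behind the centre; a boss (11 wide, 10 long) at the front. Starts at nest x -85..-65, y within 4 mm, turned up to 0.07 rad.
- stop_face (a point): Middle of the end stop's face, at nest x 62, y 0, 16 mm above the desk; a gap in the stop right of its middle takes the housing's boss. With the housing fully home its centre is 40 mm before this face, at nest x 22, y 0 mm.
- spare_housing: A second lens housing, 62 x 80 x 20 mm, lying flat on the desk right of the nest; bystander. Origin under its middle.
- dish: Small round steel dish of screws, 69 mm across, 18 mm high, right of the nest; bystander. Origin under its middle.
- glue_bottle: Adhesive bottle, 34 mm across, 126 mm high, standing beyond the end stop; bystander. Origin under its middle.
- driver: Screwdriver with yellow handle, 194 mm long, lying left of the nest; bystander. Origin under its middle.

How it is judged:
By the outcome, as a careful person would: the job done as asked, in the order asked, and still so for the second after the job is handed in, with the robot touching nothing.
It also fails if it takes over 40 s, if anything falls off the work surface, if the arm or the gripper's body presses on something with over 40 N, if the wrist force passes 120 N, or if a joint passes its speed limit or range.

## Robot

A 6-joint arm with a two-finger parallel gripper is mounted at the origin on a cart in front of the work surface, level with it; the furniture and walls round the work are solid. World frame = base frame: x ahead of the robot, y to its left, z up, the work surface at z = 0. Lengths are in m, angles in rad, forces in N, time in s.
With the tool pointing down it reaches from about 0.225 to 0.875 m from the base axis. Payload 3.4 kg.
Tool frame: the origin (TCP) lies at the very end of the fingers, on their centre line; the grasp point (between the pads) lies 19 mm behind it; z points along the fingers, y is the line along which they close (so a half turn about z gives the same grasp; the last joint's range is limited). The gripper opens to 85 mm and grips with 20 to 120 N. Pads are 22 mm wide; open, the fingers measure 114 mm over their backs; the gripper's body (76 mm by 85 mm) begins 54 mm behind the grasp point. The pads swing forward as they close: fully open they stand 13 mm farther back than shut.
Start: joints at [1.062, 0.276, 1.505, -0, 1.361, -0.121], TCP at [0.217, 0.532, 0.231] pointing down, gripper open.
Joint ranges: [-2.89, 2.89], [-0.75, 2.08], [0.22, 2.7], [-1.18, 4.32], [0.11, 2.71], [-2.7, 2.7]. Speed limits (rad/s): [2.57, 2.57, 3.14, 3.14, 3.14, 3.14].

## Interface

Orientations are given as a unit quaternion [x, y, z, w].
In Python, from rig import env, eyes gives the robot as it stands.
- The arm moves only by the shell command python3 -m handwheel 'ROWS' [FORCE]. ROWS is JSON, one flat list of numbers, 7 for each row, row after row: the closure in counts, from 0 (fully open) to 255 (shut), then the shift along the tool's x, y, z in mm, then the turn, a rotation vector about the tool's x, y, z in rad. A call has 1 to 12 rows; each row is the pose to reach, as a shift and turn from the pose commanded when the call began, along the tool's axes at that moment; what a row does not reach only later rows make up. A row lasts 1/10 s, in which the tool goes at most 50 mm and 8.59 degrees, less where a joint would pass 70% of its speed; a pose out of reach is approached as far as the arm can. A call with a gripper value outside its range is refused whole. The fingers move at their own pace and stop on an object; FORCE is the grip in N (left out, the last holds). Time passes only in rows, so rows that repeat a pose let the fingers close. It gives the time, the measured TCP pose, the force, the opening and the grip force at its end, in the units of the state.
- env.sense(): the state, without advancing time (a new reading comes with each control period).
- eyes.read_camera(name): name is "scene" or "top" or "wrist"; returns a dict with "frame" (480x640x3 uint8, red, green, blue), "fx", "fy", "cx", "cy" (pixels), "world_to_cam" (4x4, takes a point from world to camera coordinates); the wrist camera has in their place "hand_eye" (4x4, takes a point from camera to tool coordinates, whose origin is the TCP and whose axes are the flange's). Camera axes: x right, y up, looking along -z (the intrinsics and any distortion apply to the point x, -y, -z); pixel columns grow to the right and rows downward; lengths in m; the calibration is good to about 2 mm. The wrist camera is an equidistant fisheye: a pixel r from the principal point sees the ray r / f radians off the axis. A picture is of the moment at which its call begins: read the wrist's pose just before it. There is no depth.
- env.hand_in(): hands the job in; it is judged then, once.
The state is a dict: "t": time; "joint_pos": joint angles; "qvel": joint speeds; "joint_efforts": joint torques, N m; "tool_pos": TCP position; "tool_rot": TCP orientation; "ft_force": force on the tool from outside, world axes, zero at the start; "ft_torque": the same for the moment, N m; "gripper_width": finger opening in m; "gripper_force": force on a finger pad.
Only numpy, scipy, OpenCV 4.12 (cv2) and the standard library are available. Lean on these libraries where they do the work, as an engineer would, in place of code of your own. Each camera call takes 0.05 s, during which the arm holds its last target. There are 200 camera calls.

## Working session

There is one attempt and no reset: what is moved stays moved. The work goes in short steps, Python scripts to look and compute and a shell command to move; the robot and the scene stay as the last step left them, time stands still between calls to the robot, and variables do not carry over. Pictures are saved under pics/ and viewed, at most 11 in all, crops included, and the job is handed in when it is done.

```bash
mkdir -p pics; ls
python3 - <<'E'
from rig import env, eyes
import cv2
print(env.sense())
for n in("top","scene"):
    d=eyes.read_camera(n); cv2.imwrite(f"pics/{n}0.png",d["frame"][:,:,::-1]); print(n,d["fx"],d["fy"],d["cx"],d["cy"],d["world_to_cam"].tolist() if hasattr(d["world_to_cam"],'tolist') else d["world_to_cam"], [k for k in d])
E
```

```text
pics
{'t': 0.0, 'joint_pos': array([ 1.06198777e+00,  2.76607131e-01,  1.50618252e+00, -2.05039221e-05,
        1.36071407e+00, -1.21003877e-01]), 'qvel': array([0.00149446, 0.00045196, 0.00057346, 0.00186013, 0.00185152,
       0.00081625]), 'joint_efforts': array([-1.52151744e-03, -4.16769147e+01, -2.45812798e+01, -5.41788165e-05,
        1.05991244e-02, -3.14354895e-05]), 'tool_pos': array([0.21718001, 0.53180419, 0.23041313]), 'tool_rot': array([ 1.92687364e-01,  9.81259734e-01, -9.11651864e-04, -2.86423721e-04]), 'ft_force': array([ 0.67844154, -0.05565953,  0.06402565]), 'ft_torque': array([-0.00131174, -0.00620156,  0.03929229]), 'gripper_force': 0.0, 'gripper_width': 0.08546476228984154}
top 530.9924431745457 530.9924431745457 320.2855701756131 239.62167805079784 [[0.023281712028113112, -0.9997286315435051, 0.0007906688245635187, 0.016090327954561796], [0.9945896756316683, 0.02324211132047394, 0.10124811794921841, -0.6688454365599579], [-0.10123901921656567, -0.0015708384757274366, 0.9948608915092355, -1.0469990297667022], [0.0, 0.0, 0.0, 1.0]] ['frame', 'fx', 'fy', 'cx', 'cy', 'world_to_cam']
scene 552.8600665352652 552.8600665352652 319.475195288325 241.89100220039887 [[0.9078550420383966, -0.4191753382047887, 0.009552930773430647, -0.5974553496771137], [0.2736224393561379, 0.6095707116530557, 0.744012303779705, -0.2518656512777275], [-0.3176947958753144, -0.6728414251037818, 0.6680976226106885, -0.8559207343082341], [0.0, 0.0, 0.0, 1.0]] ['frame', 'fx', 'fy', 'cx', 'cy', 'world_to_cam']
```

View pics/top0.png

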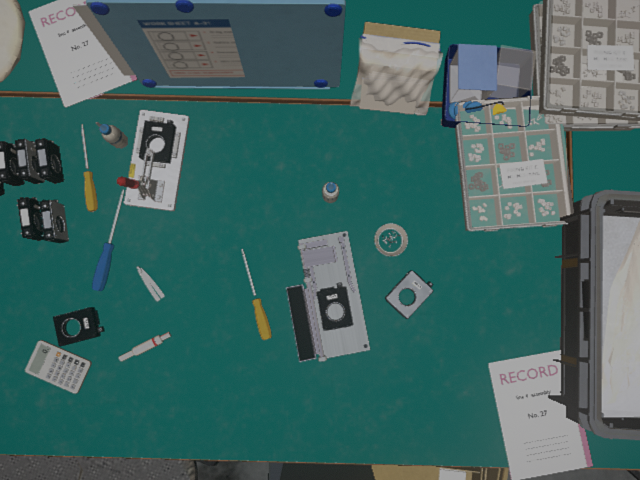

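View pics/scene0.png

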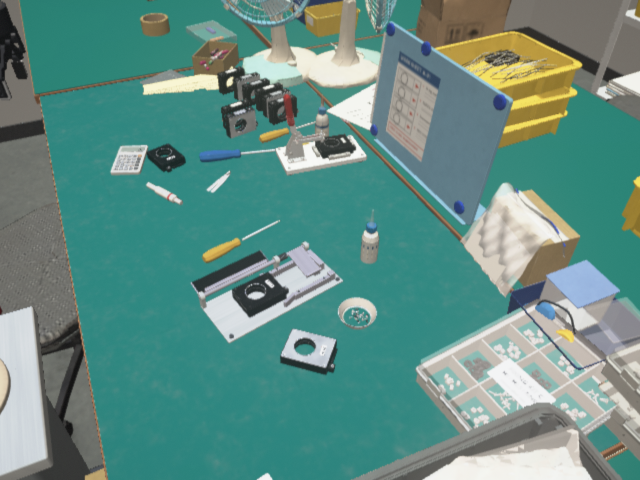

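Run:
```python
import cv2,numpy as np
a=cv2.imread("pics/top0.png")[224:369,270:463]; b=cv2.resize(a,None,fx=4,fy=4,interpolation=cv2.INTER_CUBIC); cv2.imwrite("pics/topc.png",b)
a=cv2.imread("pics/scene0.png")[205:350,180:370]; b=cv2.resize(a,None,fx=4,fy=4,interpolation=cv2.INTER_CUBIC); cv2.imwrite("pics/scenec.png",b)
```

```text
(no output)
```

View pics/topc.png

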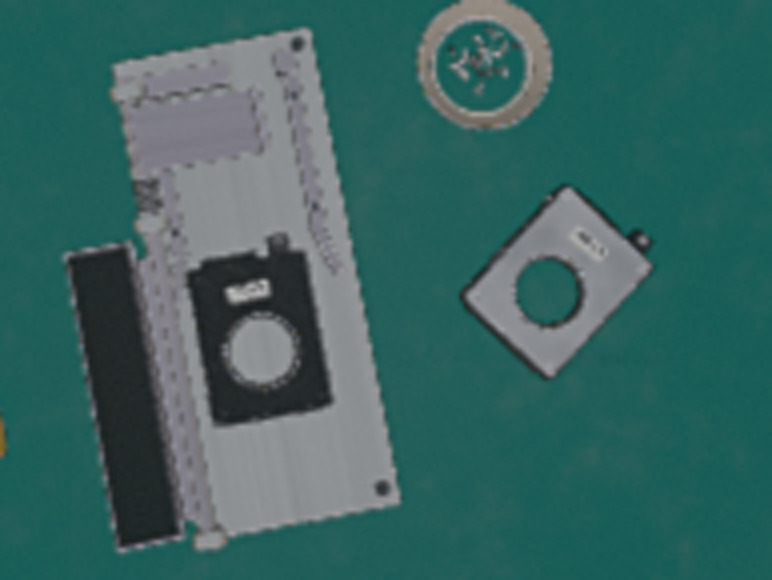

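View pics/scenec.png

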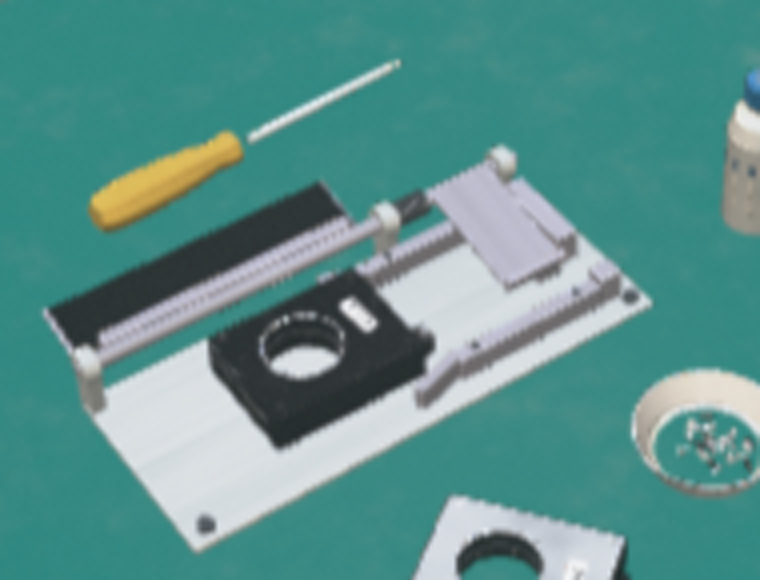

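```bash
cat > h.py <<'E'
import numpy as np
from scipy.optimize import least_squares
from scipy.spatial.transform import Rotation as R
C={"top":(530.992,320.286,239.622,np.array([[0.023281712,-0.99972863,0.00079066882,0.016090328],[0.99458968,0.023242111,0.10124812,-0.66884544],[-0.10123902,-0.0015708385,0.99486089,-1.04699903]])),
"scene":(552.86,319.475,241.891,np.array([[0.907855042,-0.419175338,0.009552931,-0.59745535],[0.273622439,0.609570712,0.744012304,-0.251865651],[-0.317694796,-0.672841425,0.668097623,-0.855920734]]))}
def proj(c,P):
    f,cx,cy,M=C[c]; p=M[:,:3]@P+M[:,3]; return np.array([cx+f*p[0]/-p[2],cy-f*p[1]/-p[2]])
def pose(q,p):  # q=x,y,yaw ; p in mm
    c,s=np.cos(q[2]),np.sin(q[2]); p=np.array(p)/1000
    return np.array([q[0]+c*p[0]-s*p[1],q[1]+s*p[0]+c*p[1],p[2]])
def fit(obs,q0):
    off={"top":(270,224),"scene":(180,205)}
    uv=lambda c,u,v:np.array([off[c][0]+(u+.5)/4-.5,off[c][1]+(v+.5)/4-.5])
    f=lambda q:np.concatenate([proj(c,pose(q,p))-uv(c,u,v) for c,p,u,v in obs])
    r=least_squares(f,q0,loss="soft_l1"); return r.x,f(r.x).reshape(-1,2)
E
cat > fit.py <<'E'
from h import *
N=[("top",(85,-52,6),310,30),("top",(85,53,6),114,65),("top",(-165,-52,6),399,502),
("scene",(-165,-52,6),197,551),("scene",(85,-52,6),651,302),
("top",(-158,91,26-3),120,548),("top",(-10,91,23),67,256),("top",(-10,59,28),131,244),("top",(-158,59,28),182,537)]
q,r=fit(N,[.5,0,.19]); print("nest",q,r.round(1).tolist())
# housing: local x = push
H=[("top",(-40,-31,26),331,403),("top",(-40,31,26),215,425),("top",(40,31,26),189,268),("top",(40,-31,26),303,250)]
h,r=fit(H,[.5,0,.19]); print("hous",h,r.round(1).tolist())
c,s=np.cos(q[2]),np.sin(q[2]); d=h[:2]-q[:2]
print("housing in nest mm",1e3*(c*d[0]+s*d[1]),1e3*(-s*d[0]+c*d[1]),h[2]-q[2])
E
python3 fit.py
```

```text
nest [0.59821814 0.0098761  0.20546039] [[-0.1, -0.8], [-0.5, -0.5], [0.4, 0.5], [-3.1, -0.6], [-1.5, -0.3], [0.4, -0.5], [0.8, -0.2], [0.1, -0.1], [0.5, -0.3]]
hous [ 5.31376586e-01 -2.72876681e-04  1.94892088e-01] [[0.7, 0.3], [-0.6, 0.1], [-0.8, 0.1], [0.7, -0.6]]
housing in nest mm -67.50626076499324 3.7013603157561703 -0.010568299947371296
```

```bash
cat >> h.py <<'E'
Q=np.array([0.5982,0.0099,0.2055])
def goal(n):  # target TCP in nest mm -> tool shift mm, rotvec
    from rig import env
    s=env.sense(); R0=R.from_quat(s["tool_rot"]); c,sn=np.cos(Q[2]),np.sin(Q[2])
    Rg=R.from_matrix(np.array([[-c,-sn,0],[-sn,c,0],[0,0,-1]]).T) if 0 else R.from_matrix(np.array([[-c,-sn,0],[-sn,c,0],[0,0,-1]]))
    d=pose(Q,n)-s["tool_pos"]; print("shift",(1e3*R0.inv().apply(d)).round(1),"turn",(R0.inv()*Rg).as_rotvec().round(4))
def where():
    from rig import env
    s=env.sense(); d=s["tool_pos"][:2]-Q[:2]; c,sn=np.cos(Q[2]),np.sin(Q[2])
    print("t",s["t"],"nest mm",1e3*(c*d[0]+sn*d[1]),1e3*(-sn*d[0]+c*d[1]),1e3*s["tool_pos"][2],"w",s["gripper_width"],"F",s["ft_force"].round(1),"q",s["joint_pos"].round(2))
E
python3 -c "
from h import *
goal((-134,39,100));where()"
```

```text
shift [-417.2 -381.5  131.1] turn [-0.0015 -0.0007 -0.5933]
t 0.1 nest mm -266.4521132386636 588.7624579482849 230.53111883072398 w 0.0853493248522263 F [-1.3  0.3  0.3] q [ 1.06  0.28  1.51 -0.    1.36 -0.12]
```

```bash
python3 -m handwheel '[60,-417,-381,131,0,0,-0.593, 60,-417,-381,131,0,0,-0.593, 60,-417,-381,131,0,0,-0.593, 60,-417,-381,131,0,0,-0.593, 60,-417,-381,131,0,0,-0.593, 60,-417,-381,131,0,0,-0.593, 60,-417,-381,131,0,0,-0.593, 60,-417,-381,131,0,0,-0.593, 60,-417,-381,131,0,0,-0.593, 60,-417,-381,131,0,0,-0.593, 60,-417,-381,131,0,0,-0.593, 60,-417,-381,131,0,0,-0.593]' 30
python3 - <<'E'
from h import *
where(); goal((-134,39,100))
E
```

```text
t: 1.3
tool_pos: [0.4599, 0.0196, 0.0996]
tool_rot: [-0.102, 0.995, -0.0, -0.0]
ft_force: [-0.2, 0.6, 0.1]
gripper_width: 0.0653
gripper_force: 0.0
t 1.3 nest mm -133.38915230223617 37.665862664952066 99.62516039203312 w 0.06526311294812394 F [-0.2  0.6  0.1] q [-0.11  0.23  1.94 -0.    0.97 -1.88]
shift [ 0.6  1.3 -0.4] turn [-0.     -0.0001 -0.0016]
```

Run:
```python
from rig import env, eyes
import cv2,numpy as np
d=eyes.read_camera("wrist"); cv2.imwrite("pics/w1.png",d["frame"][:,:,::-1]); print(d["fx"],d["cx"],d["cy"],np.array(d["hand_eye"]).round(4).tolist())
```

```text
371.64829954431775 319.61336102724016 236.2062378756452 [[0.0004, 0.9532, 0.3024, 0.0772], [1.0, -0.0003, -0.0004, -0.0007], [-0.0003, 0.3024, -0.9532, -0.1417], [0.0, 0.0, 0.0, 1.0]]
```

View pics/w1.png

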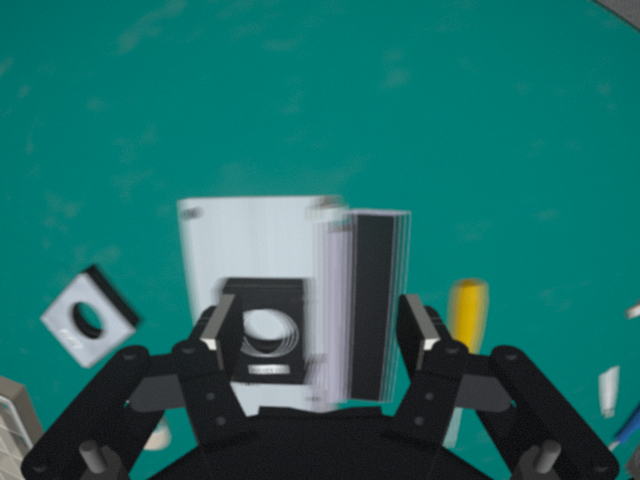

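```bash
cat >> h.py <<'E'
HE=np.array([[0.0004,0.9532,0.3024,0.0772],[1,-0.0003,-0.0004,-0.0007],[-0.0003,0.3024,-0.9532,-0.1417],[0,0,0,1.]])
def wproj(pt): # tool-frame point m
    p=HE[:3,:3].T@(pt-HE[:3,3]); v=np.array([p[0],-p[1],-p[2]]); th=np.arctan2(np.hypot(*v[:2]),v[2]); k=371.648*th/np.hypot(*v[:2]); return np.array([319.61,236.21])+k*v[:2]
def wnest(n):
    from rig import env
    s=env.sense(); return wproj(R.from_quat(s["tool_rot"]).inv().apply(pose(Q,n)-s["tool_pos"]))
def wray(u,v,z): # tool-frame point at depth z along tool (m)
    d=np.array([u-319.61,v-236.21]); r=np.hypot(*d); th=r/371.648; w=np.array([*(d/r*np.sin(th)),np.cos(th)]); w=HE[:3,:3]@np.array([w[0],-w[1],-w[2]]); return HE[:3,3]+w*(z-HE[2,3])/w[2]
E
python3 - <<'E'
from h import *
from rig import eyes
import cv2
where()
for n in [(-165,-52,6),(-158,59,28),(-158,91,23),(-10,91,23),(-107.5,-27,26),(-107.5,35,26)]: print(n,wnest(n).round(0))
for u in (213,240,400,425): print(u,(1e3*wray(u,297,-.005)).round(1))
im=eyes.read_camera("wrist")["frame"]; cv2.imwrite("pics/w2.png",cv2.resize(im[180:430,150:450,::-1],None,fx=2.4,fy=2.4,interpolation=cv2.INTER_CUBIC))
E
```

```text
t 1.35 nest mm -131.2425241178728 32.17543888218828 98.6603409276394 w 0.06559339862499777 F [ 2.3 -4.1 -0.5] q [-0.12  0.23  1.94 -0.01  0.97 -1.89]
(-165, -52, 6) [195. 192.]
(-158, 59, 28) [367. 209.]
(-158, 91, 23) [417. 207.]
(-10, 91, 23) [397. 395.]
(-107.5, -27, 26) [230. 285.]
(-107.5, 35, 26) [326. 285.]
213 [  6.8 -45.8  -5. ]
240 [  7.2 -33.9  -5. ]
400 [ 7.2 33.  -5. ]
425 [ 6.9 44.  -5. ]
```

View pics/w2.png

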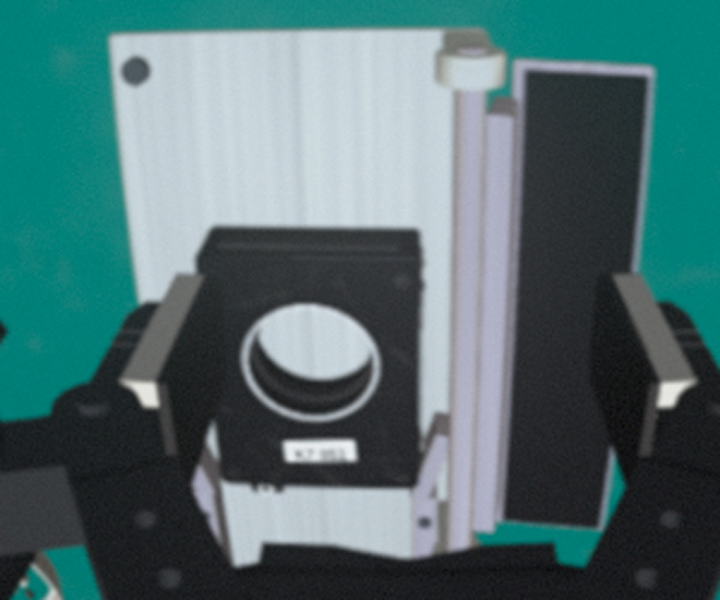

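Run:
```python
from h import *
where()
for n in [(-165,-52,6),(-158,59,28),(-158,91,23),(-10,91,23),(-107.5,-27,26),(-107.5,35,26)]: print(n,wnest(n).round(1))
```

```text
t 1.4 nest mm -132.2700548835819 35.503132103216785 99.14865244197462 w 0.06530397420418274 F [-0.1  0.5  0.6] q [-0.11  0.23  1.94 -0.    0.97 -1.88]
(-165, -52, 6) [189.8 194.1]
(-158, 59, 28) [360.4 210.1]
(-158, 91, 23) [411.  208.4]
(-10, 91, 23) [392.6 395.4]
(-107.5, -27, 26) [225.1 286.1]
(-107.5, 35, 26) [320.2 286.7]
```

```bash
python3 -m handwheel '[60,1,2,20,0,0,0, 60,1,2,45,0,0,0, 60,1,2,62,0,0,0, 60,1,2,67,0,0,0, 60,1,2,67,0,0,0, 60,1,2,67,0,0,0]'; python3 -c "
from h import *
where()"
```

```text
t: 2.0
tool_pos: [0.4585, 0.024, 0.0339]
tool_rot: [-0.103, 0.995, -0.0, 0.001]
ft_force: [0.7, -0.1, -0.0]
gripper_width: 0.0653
gripper_force: 0.0
t 2.0 nest mm -133.8680794374967 42.29254659386269 33.923953118105196 w 0.0652855497994677 F [ 0.7 -0.1 -0. ] q [-0.1   0.31  2.03  0.    0.8  -1.88]
```

```bash
python3 -m handwheel '[60,0,-2,3,0,0,0, 60,0,-2,6,0,0,0, 60,0,-2,9,0,0,0, 60,0,-2,9,0,0,0, 60,0,-2,9,0,0,0]'; python3 -c "
from h import *
where()"
```

```text
t: 2.5
tool_pos: [0.4584, 0.0217, 0.0242]
tool_rot: [-0.102, 0.995, 0.0, -0.0]
ft_force: [-0.5, 0.4, 0.1]
gripper_width: 0.0653
gripper_force: 0.0
t 2.5 nest mm -134.4741346525282 40.117337815648874 24.240890668332547 w 0.06528008388925897 F [-0.5  0.4  0.1] q [-0.1   0.33  2.04  0.    0.77 -1.88]
```

```bash
python3 -m handwheel '[60,0,0,3,0,0,0, 60,0,0,6,0,0,0, 60,0,0,6,0,0,0, 60,0,0,6,0,0,0]'; python3 -m handwheel '[60,0,0,3,0,0,0, 60,0,0,3,0,0,0, 60,0,0,3,0,0,0]';  python3 -c "
from h import *
where()"
```

```text
t: 2.9
tool_pos: [0.4588, 0.0216, 0.0184]
tool_rot: [-0.102, 0.995, -0.0, 0.0]
ft_force: [0.3, -0.8, 2.6]
gripper_width: 0.0654
gripper_force: 1.5
t: 3.2
tool_pos: [0.459, 0.0212, 0.0155]
tool_rot: [-0.103, 0.995, -0.0, 0.0]
ft_force: [0.1, -5.5, 4.8]
gripper_width: 0.0653
gripper_force: 2.6
t 3.2 nest mm -133.98868354049148 39.48951813652435 15.535770024766883 w 0.06530944471186466 F [ 0.1 -5.5  4.8] q [-0.1   0.34  2.05 -0.    0.75 -1.88]
```

```bash
python3 -m handwheel '[60,0,0,2,0,0,0, 60,0,0,4,0,0,0, 60,0,0,6,0,0,0, 60,0,0,6,0,0,0, 60,0,0,6,0,0,0]';  python3 - <<'E'
from h import *
from rig import eyes
import cv2
where()
im=eyes.read_camera("scene")["frame"]; cv2.imwrite("pics/s2.png",cv2.resize(im[190:340,180:370,::-1],None,fx=4,fy=4,interpolation=cv2.INTER_CUBIC))
where()
E
```

```text
t: 3.7
tool_pos: [0.4595, 0.0211, 0.0101]
tool_rot: [-0.103, 0.995, -0.001, 0.001]
ft_force: [0.3, -6.2, 9.5]
gripper_width: 0.0655
gripper_force: 4.4
t 3.7 nest mm -133.51340965575926 39.25870548681856 10.050039436603292 w 0.06554495375803744 F [ 0.3 -6.2  9.5] q [-0.1   0.35  2.06 -0.    0.73 -1.88]
t 3.75 nest mm -133.4969210127095 39.26046686823361 10.090091046343831 w 0.06518515296075983 F [-0.1 -5.4  8.1] q [-0.1   0.35  2.06 -0.    0.73 -1.88]
```

View pics/s2.png

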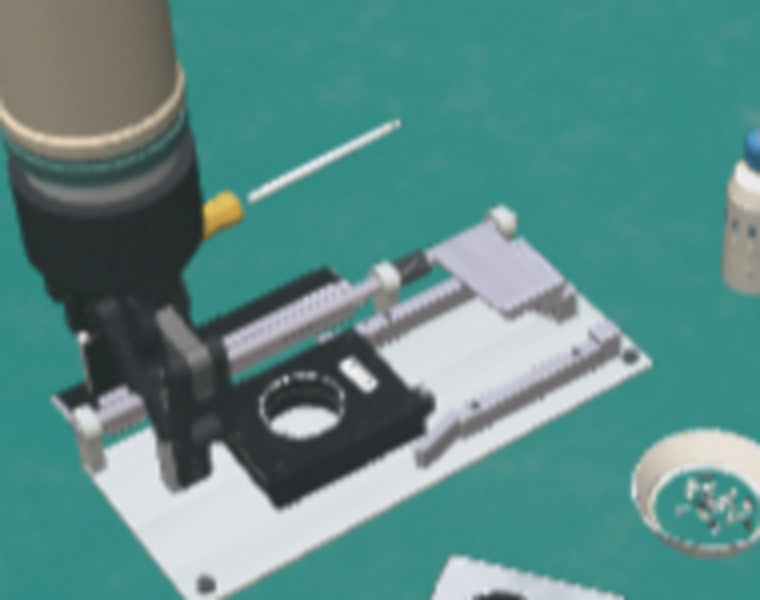

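```bash
python3 -m handwheel '[60,-4,0,1,0,0,0, 60,-8,0,1,0,0,0, 60,-12,0,1,0,0,0, 60,-15,0,1,0,0,0, 60,-18,0,1,0,0,0, 60,-22,0,1,0,0,0, 60,-26,0,1,0,0,0, 60,-30,0,1,0,0,0, 60,-34,0,1,0,0,0, 60,-38,0,1,0,0,0, 60,-42,0,1,0,0,0]';  python3 - <<'E'
from h import *
from rig import eyes
import cv2
where()
im=eyes.read_camera("scene")["frame"]; cv2.imwrite("pics/s3.png",cv2.resize(im[190:340,180:370,::-1],None,fx=4,fy=4,interpolation=cv2.INTER_CUBIC))
where()
E
```

```text
t: 4.85
tool_pos: [0.4956, 0.0315, 0.0076]
tool_rot: [-0.102, 0.995, 0.001, -0.004]
ft_force: [-5.3, -0.3, 6.2]
gripper_width: 0.0654
gripper_force: 3.2
t 4.85 nest mm -96.02184064889482 42.038357629237815 7.631115318183418 w 0.0653999864138903 F [-5.3 -0.3  6.2] q [-0.08  0.4   1.97  0.    0.78 -1.85]
t 4.9 nest mm -94.91913813863066 41.92169802926792 7.714057779546403 w 0.06539512020700523 F [-3.4  1.1  4.5] q [-0.08  0.4   1.97  0.    0.78 -1.85]
```

View pics/s3.png

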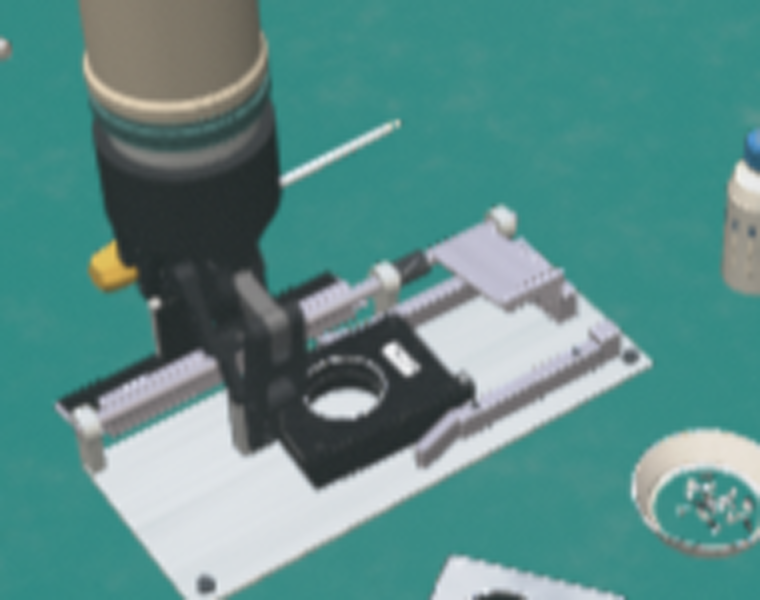

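```bash
python3 -m handwheel '[60,-4,-1,-1,0,0,0, 60,-8,-2,-1,0,0,0, 60,-12,-3,-1,0,0,0, 60,-16,-3,-1,0,0,0, 60,-20,-3,-1,0,0,0, 60,-24,-3,-1,0,0,0, 60,-28,-3,-1,0,0,0, 60,-32,-3,-1,0,0,0, 60,-36,-3,-1,0,0,0]';  python3 - <<'E'
from h import *
from rig import eyes
import cv2
where()
im=eyes.read_camera("scene")["frame"]; cv2.imwrite("pics/s4.png",cv2.resize(im[190:340,180:370,::-1],None,fx=4,fy=4,interpolation=cv2.INTER_CUBIC))
where()
E
```

```text
t: 5.8
tool_pos: [0.5325, 0.0355, 0.0088]
tool_rot: [-0.102, 0.995, 0.001, -0.003]
ft_force: [-5.4, 1.0, 6.1]
gripper_width: 0.0654
gripper_force: 3.4
t 5.8 nest mm -59.11707812665955 38.52311268354155 8.824574222010009 w 0.06541031991759465 F [-5.4  1.   6.1] q [-0.06  0.44  1.89  0.    0.82 -1.84]
t 5.85 nest mm -58.11916053915498 38.45452295967137 8.920192596425496 w 0.0652315587742587 F [-3.5  0.2  5.8] q [-0.06  0.44  1.89  0.    0.82 -1.84]
```

View pics/s4.png

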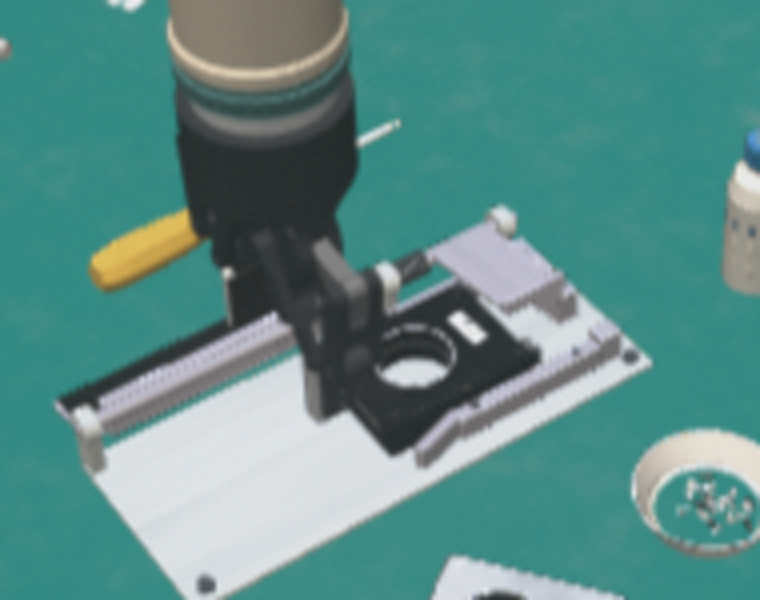

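```bash
python3 -m handwheel '[60,-4,0,0,0,0,0, 60,-8,0,0,0,0,0, 60,-12,0,0,0,0,0, 60,-16,0,0,0,0,0, 60,-20,0,0,0,0,0, 60,-23,0,0,0,0,0, 60,-25,0,0,0,0,0, 60,-25,0,0,0,0,0]';  python3 -c "
from h import *
where()"; python3 -m handwheel '[60,-2,0,0,0,0,0, 60,-4,0,0,0,0,0, 60,-4,0,0,0,0,0]'; python3 -c "
from h import *
where()"
```

```text
t: 6.65
tool_pos: [0.5575, 0.0407, 0.0089]
tool_rot: [-0.102, 0.995, 0.001, -0.002]
ft_force: [-4.0, 0.4, 6.1]
gripper_width: 0.0653
gripper_force: 3.2
t 6.65 nest mm -33.50753603206438 38.479711914546826 8.937694280577126 w 0.06534213929791902 F [-4.   0.4  6.1] q [-0.05  0.47  1.83  0.    0.85 -1.83]
t: 6.95
tool_pos: [0.5613, 0.0415, 0.009]
tool_rot: [-0.102, 0.995, 0.001, -0.003]
ft_force: [-4.0, 0.0, 6.3]
gripper_width: 0.0654
gripper_force: 3.3
t 6.95 nest mm -29.656256851416803 38.49617338789362 8.983706188102698 w 0.0653686883797543 F [-4.   0.   6.3] q [-0.05  0.47  1.83  0.    0.85 -1.83]
```

```bash
python3 -m handwheel '[60,-1,0,0,0,0,0, 60,-2,0,0,0,0,0, 60,-2,0,0,0,0,0]'; python3 -m handwheel '[60,-1,0,0,0,0,0, 60,-2,0,0,0,0,0, 60,-2,0,0,0,0,0]'; python3 -c "
from h import *
where()"
```

```text
t: 7.25
tool_pos: [0.5629, 0.0419, 0.0089]
tool_rot: [-0.102, 0.995, 0.001, -0.003]
ft_force: [-5.1, 0.0, 6.0]
gripper_width: 0.0659
gripper_force: 3.5
t: 7.55
tool_pos: [0.5629, 0.0418, 0.0088]
tool_rot: [-0.103, 0.995, 0.001, -0.005]
ft_force: [-8.8, -1.7, 9.1]
gripper_width: 0.0654
gripper_force: 5.0
t 7.55 nest mm -28.06490053608639 38.468814929834586 8.789008096290644 w 0.06544486684997282 F [-8.8 -1.7  9.1] q [-0.05  0.47  1.82  0.    0.86 -1.83]
```

```bash
python3 -m handwheel '[60,-2,0,0,0,0,0, 60,-4,0,0,0,0,0, 60,-4,0,0,0,0,0]'
python3 - <<'E'
from h import *
from rig import eyes
import cv2
where()
a=eyes.read_camera("scene")["frame"][205:310,260:360,::-1]; b=eyes.read_camera("top")["frame"][224:329,280:380,::-1]
import numpy as np
cv2.imwrite("pics/s5.png",cv2.resize(np.hstack([a,b]),None,fx=4,fy=4,interpolation=cv2.INTER_CUBIC))
E
```

```text
t: 7.85
tool_pos: [0.563, 0.0419, 0.0087]
tool_rot: [-0.102, 0.995, 0.001, -0.009]
ft_force: [-15.2, -4.3, 15.5]
gripper_width: 0.0653
gripper_force: 9.4
t 7.85 nest mm -27.915715803821435 38.52470122440152 8.747570019213898 w 0.06525805232944205 F [-15.2  -4.3  15.5] q [-0.05  0.48  1.81 -0.    0.87 -1.82]
```

View pics/s5.png

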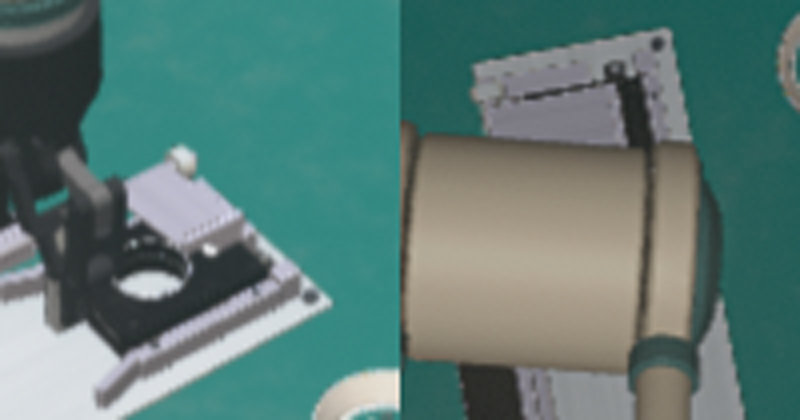

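```bash
python3 -m handwheel '[60,3,0,0,0,0,0, 60,6,0,0,0,0,0, 60,8,0,0,0,0,0, 60,9,0,0,0,0,0, 60,9,0,0,0,0,0]'; python3 -c "
from h import *
where()"; python3 -m handwheel '[60,0,0,-2,0,0,0, 60,0,0,-4,0,0,0, 60,0,0,-7,0,0,0, 60,0,0,-12,0,0,0, 60,0,0,-25,0,0,0, 60,0,0,-50,0,0,0, 60,0,0,-80,0,0,0, 60,0,0,-110,0,0,0, 60,0,0,-120,0,0,0]'; python3 -m handwheel '[60,50,0,0,0,0,0, 60,100,0,0,0,0,0, 60,140,0,0,0,0,0, 60,150,0,0,0,0,0, 60,150,0,0,0,0,0, 60,150,0,0,0,0,0]'
python3 - <<'E'
from rig import eyes
import cv2, numpy as np
a=eyes.read_camera("scene")["frame"][205:310,260:360,::-1]; b=eyes.read_camera("top")["frame"][224:329,280:380,::-1]
cv2.imwrite("pics/s6.png",cv2.resize(np.hstack([a,b]),None,fx=4,fy=4,interpolation=cv2.INTER_CUBIC))
E
```

```text
t: 8.45
tool_pos: [0.5629, 0.0415, 0.0095]
tool_rot: [-0.102, 0.995, 0.001, 0.0]
ft_force: [-1.4, 5.5, 4.6]
gripper_width: 0.0651
gripper_force: 2.6
t 8.45 nest mm -28.0850733369302 38.17855534049677 9.462681651593579 w 0.06509858634115374 F [-1.4  5.5  4.6] q [-0.05  0.47  1.83  0.    0.85 -1.83]
t: 9.35
tool_pos: [0.565, 0.0399, 0.1333]
tool_rot: [-0.102, 0.995, -0.001, 0.003]
ft_force: [1.4, -0.3, -0.1]
gripper_width: 0.0654
gripper_force: 0.0
t: 9.95
tool_pos: [0.4177, 0.0096, 0.1297]
tool_rot: [-0.102, 0.995, -0.0, 0.001]
ft_force: [-0.1, -0.2, 0.6]
gripper_width: 0.0652
gripper_force: 0.0
```

View pics/s6.png

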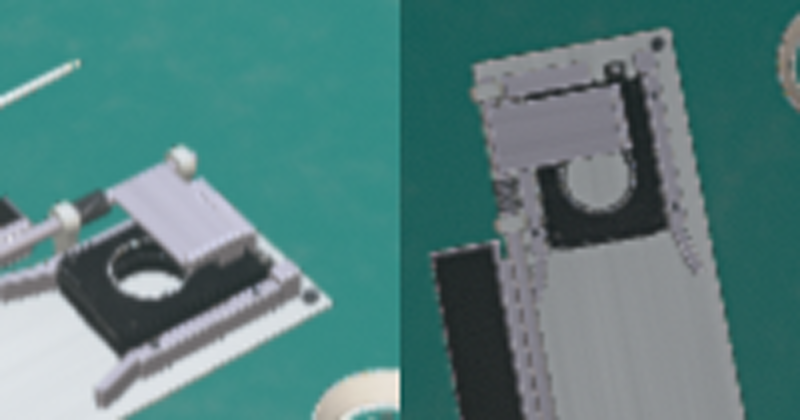

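Run:
```python
from h import *
for n in [(-18,31,26),(-18,-31,26),(85,-52,6)]:
    p=proj("top",pose(Q,n)); print(n,400+(p[0]-280)*4,(p[1]-224)*4)
```

```text
(-18, 31, 26) 547.2030484535071 247.89385401557342
(-18, -31, 26) 667.0743032500097 225.72885129471047
(85, -52, 6) 667.9322575791095 25.22851152296289
```

```bash
python3 -c "
from rig import env
print(env.hand_in())"
```

```text
the job is handed in; nothing more can be done
None
```

I pushed the housing home against the end stop while the flap was held open, then let the flap close on it, backed the arm away and handed the job in at about 10 s. A firm 15 N push moved the housing no further, and the last pictures show its boss in the gap in the stop and the flap resting on it.

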